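# Hang the night lantern on the pull-down hook

## Robot

A 6-joint arm with a two-finger parallel gripper is mounted at the origin on the work surface. World frame = base frame: x ahead of the robot, y to its left, z up, the work surface at z = 0. Lengths are in m, angles in rad, forces in N, time in s.
With the tool pointing down it reaches from about 0.325 to 0.775 m from the base axis. Payload 9.3 kg.
Tool frame: the origin (TCP) lies between the finger pads; the fingertips stand 19 mm ahead of it and the grasp point (between the pads) is the TCP (manip.tips_ahead is the distance from the TCP to the fingertips, in m); z points along the fingers, x is the direction in which the jaws open and shut, and the axes are right-handed (so a half turn about z gives the same grasp; the last joint's range is limited). The gripper opens to 85 mm and grips with 20 to 120 N. Pads are 22 mm wide; open, the fingers measure 114 mm over their backs; the gripper's body (76 mm by 85 mm) begins 54 mm behind the grasp point. The pads swing forward as they close: fully open they stand 13 mm farther back than shut.
Start: joints at [1.048, 0.259, 0.021, 1.334, 0, 1.418], TCP at [0.199, 0.513, 0.25] pointing down, gripper open.
Joint ranges: [-3.04, 3.04], [-0.91, 1.82], [-1.04, 1.36], [-1.92, 1.95], [-1.52, 1.45], [-3.14, 3.14]. Speed limits (rad/s): [2.22, 2.22, 2.79, 3.14, 3.14, 3.14].

## Interface

Orientations are given as a 3x3 rotation matrix whose columns are the frame's x, y, z axes.
In Python, from cell import manip gives the robot as it stands. The module is installed in compiled form; this text tells all that it offers. Calls block until the motion is done:
- manip.movep(position, orientation): joint-space move of the TCP to a pose.
- manip.movel(position, max_speed=0.15, orientation=None): straight line of the TCP; orientation=None keeps the orientation; max_speed is the mean speed in m/s.
- manip.goto_joints(angles): joint-space move.
- manip.set_gripper(opening, squeeze=None): finger opening in m; squeeze is the grip in N (None keeps the last); returns when the fingers have stopped.
- manip.wait(seconds).
- manip.inverse_kinematics(position, orientation): joint angles nearest the present ones, or None.
- manip.grab_frame(name): name is "scene" or "top" or "wrist"; returns the picture (400x640x3 uint8, blue, green, red); there is no depth.
- manip.camera_info(name): a dict with "camera_matrix" (3x3 intrinsics, pixels), "pose" (4x4, takes a point from camera to world coordinates); the wrist camera has in their place "T_tool_cam" (4x4, takes a point from camera to tool coordinates, whose origin is the TCP and whose axes are the tool frame's). Camera axes: x right, y up, looking along -z (the intrinsics and any distortion apply to the point x, -y, -z); pixel columns grow to the right and rows downward; lengths in m; the calibration is good to about 2 mm. A picture is of the moment at which its call begins: read the wrist's pose just before it. camera_info takes no time and is no camera call.
A pose or a line that the arm cannot do raises manip.MotionError and nothing moves.
- manip.close_job(): hands the job in, once; it reports no verdict.
Readings, each from a call of its own:
- manip.current_time_s(): time.
- manip.current_joint_positions(): joint angles.
- manip.current_joint_vel(): joint speeds.
- manip.current_joint_efforts(): joint torques, N m.
- manip.current_ee_pos(): TCP position.
- manip.current_tool_rot(): TCP orientation.
- manip.current_force(): force on the tool from outside, world axes, zero at the start.
- manip.current_torque(): the same for the moment, N m.
- manip.current_width(): finger opening in m.
Only numpy, scipy, OpenCV 4.12 (cv2) and the standard library are available. Lean on these libraries where they do the work, as an engineer would, in place of code of your own. Each camera call takes 0.05 s, during which the arm holds its last target.

## Task

Leave the night lantern standing where it is, pull the sprung hook down to it by the blue knob and catch the lantern's handle in the hook, pressing and knocking gently. Then ease the hook up slowly with the lantern until the hanger just carries it by itself, and let go there so that it neither jumps up nor sinks but stays hanging still and clear of the stand. Never let the hook fly up, and leave everything else where it is.

Things in the scene. Friction and masses are not known exactly. Their poses are not given: they have to be found in the camera images.
- hanger_stand: rise-and-fall hanger, fixed: white foot plate 370 x 190 mm, 12 mm thick, steel column 26 mm across, 400 mm tall with a 72 mm wide white spring drum at its top. Origin on the column's axis at table height; -x points along the plate from the column to where the lantern stands; z up.
- hanger_lift (a joint): how far the sprung collar with the arm is pulled down the column, m: 0 = up at its stop (start), 0.13 = lower stop. The spring pulls the empty hook up with 1.7 N at 0 plus 0.070 N per mm (8.9 N at 0.103); friction 0.15 N, little damping: it flies up if let go. With the lantern on, it rests where this pull equals the lantern's weight, 10 to 75 mm down.
- hanger_swing (a joint): swivel angle of the arm about the column's axis, rad: 0 = arm along the stand's -x axis; growing values swing the hook towards the stand's +y side. Range -0.9 to 0.9; turns easily and stays where left.
- hook_arm: the beech arm (24 mm wide, 16 mm thick, about 250 mm long) with its knob and steel hook, carried by the collar. Origin on the column's axis at table height while the arm is up (it goes down with hanger_lift); -x along the arm away from the column, y across it, z up.
- knob (a point): grip point of the blue upright pull knob on the free end of the beech arm, 240 mm from the column's axis. Knob: cylinder 26 mm across, 42 mm tall; the point is on its axis, 25 mm above the arm's top face, 17 mm below the knob's top. Axes: -x along the arm away from the column, y across it, z up.
- hook (a point): seat of the steel hook: where the middle of a bar hanging in it lies, straight below the knob (68 mm below knob). A J of 7 mm round bar under the arm, in the plane across the arm: shank on the -y side, bowl 13 mm wide, tip on the +y side, so a bar enters from +y (hook swung towards growing hanger_swing). Lowest point 10 mm below the seat. Axes as knob.
- hook_tip (a point): top of the hook's free tip, 15 mm above the seat and 11.5 mm to its +y side (tip's outer side at 15 mm). The arm's flat underside is 12 mm above this point: that gap is the hook's mouth. Axes as knob.
- lantern: night lantern with a glowing turning knob on its base, white and warm yellow, 84 mm across, body 102 mm tall, fixed brass carrying handle above. Stands on the foot plate at the start. Origin: centre of its underside, z up. Handle: arch of 6 mm round bar in the lantern's x-z plane, 72 mm wide along x; x points within 0.45 rad of the column. Weight unknown: 0.25 to 0.68 kg.
- handle (a point): centre of the bar at the highest point (middle) of the lantern's handle, 151 mm above the lantern's underside; 46 mm of free height below the bar there. Axes as the lantern's.
- jar: bystander: closed glass jar with aluminium lid, 68 mm across, 85 mm tall, in the upper tray; origin at its underside.
- pacifier: bystander: green silicone pacifier, 42 mm, in the upper tray; origin at its underside.
- hairbrush: bystander: wooden hairbrush, 180 mm long, in the lower tray; origin at its underside.
- rattle: bystander: blue plastic rattle, 110 mm long, in the lower tray; origin at its underside.
- lotion: bystander: pale green lotion bottle with white cap, 52 mm across, 150 mm tall, on the table; origin at its underside.
- powder: bystander: white powder shaker with yellow cap, 60 mm across, 110 mm tall, on the table; origin at its underside.
- wipes_box: bystander: white box of wipes with blue lid, 110 x 200 x 90 mm, on the table; origin at its underside.
- bath_thermometer: bystander: yellow bath thermometer, 100 x 34 x 20 mm, lying on the table; origin at its underside.
There are look-alikes about, which are no part of the job. What is shaped like the lantern but pink is not meant.

How it is judged:
By the outcome, as a careful person would: the job done as asked, in the order asked, and still so for the second after the job is handed in, with the robot touching nothing.
It also fails if it takes over 48 s, if anything falls off the work surface, if the arm or the gripper's body presses on something with over 40 N, if the wrist force passes 120 N, or if a joint passes its speed limit or range.

## Working session

There is one attempt and no reset: what is moved stays moved. The work goes in short steps, each a Python script; the robot and the scene stay as the last script left them, time stands still between calls to the robot, and variables do not carry over. Pictures are saved under pics/ and viewed, and the job is handed in when it is done.

```bash
mkdir -p pics; python3 - <<'E'
from cell import manip
import cv2
for n in ["scene","top","wrist"]:
    cv2.imwrite(f"pics/{n}0.png",manip.grab_frame(n))
    c=manip.camera_info(n); print(n,{k:(v.round(4).tolist() if hasattr(v,'round') else v) for k,v in c.items()})
print(manip.current_time_s(),manip.current_ee_pos(),manip.current_tool_rot())
E
```

```text
scene {'camera_matrix': [[430.6007, 0.0, 322.1666], [0.0, 430.6007, 204.2223], [0.0, 0.0, 1.0]], 'pose': [[0.0292, -0.822, 0.5687, 1.3741], [0.9995, 0.0195, -0.0231, -0.0594], [0.0079, 0.5691, 0.8222, 1.5129], [0.0, 0.0, 0.0, 1.0]]}
top {'camera_matrix': [[496.5211, 0.0, 322.5498], [0.0, 496.5211, 197.8212], [0.0, 0.0, 1.0]], 'pose': [[0.0262, 0.9805, -0.1947, 0.1794], [-0.9994, 0.0302, 0.0176, -0.0102], [0.0231, 0.1941, 0.9807, 1.7866], [0.0, 0.0, 0.0, 1.0]]}
wrist {'camera_matrix': [[309.0689, 0.0, 319.3342], [0.0, 309.0689, 196.6871], [0.0, 0.0, 1.0]], 'T_tool_cam': [[1.0, -0.0007, 0.0008, -0.0002], [-0.0004, -0.96, -0.28, -0.0719], [0.001, 0.28, -0.96, -0.1232], [0.0, 0.0, 0.0, 1.0]]}
0.15 [0.19868145 0.51263484 0.2498135 ] [[ 3.61430275e-01  9.32399005e-01 -5.02165113e-04]
 [ 9.32398569e-01 -3.61430598e-01 -9.11704959e-04]
 [-1.03157063e-03 -1.38700258e-04 -9.99999458e-01]]
```

View pics/scene0.png

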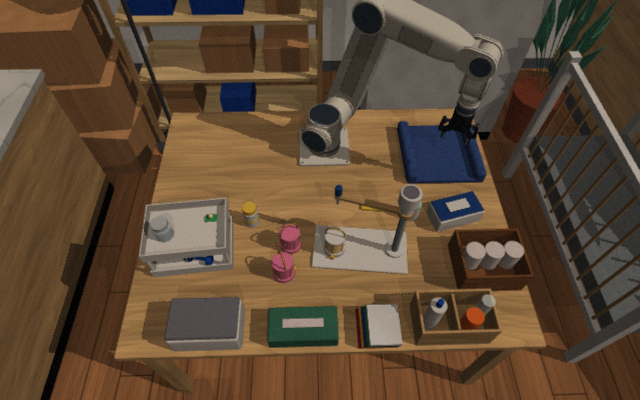

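View pics/top0.png

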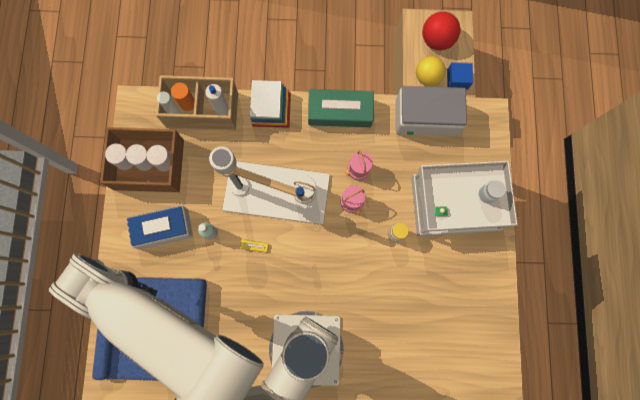

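View pics/wrist0.png

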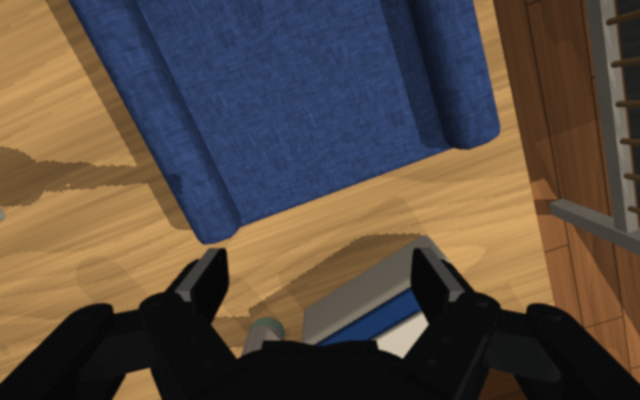

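```bash
python3 - <<'E'
import cv2
a=cv2.imread("pics/scene0.png")[165:285,300:430]; b=cv2.imread("pics/top0.png")[140:230,200:335]
cv2.imwrite("pics/s1.png",cv2.resize(a,None,fx=5,fy=5,interpolation=cv2.INTER_CUBIC))
cv2.imwrite("pics/t1.png",cv2.resize(b,None,fx=5.9,fy=5.9,interpolation=cv2.INTER_CUBIC))
E
```

```text
(no output)
```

View pics/s1.png

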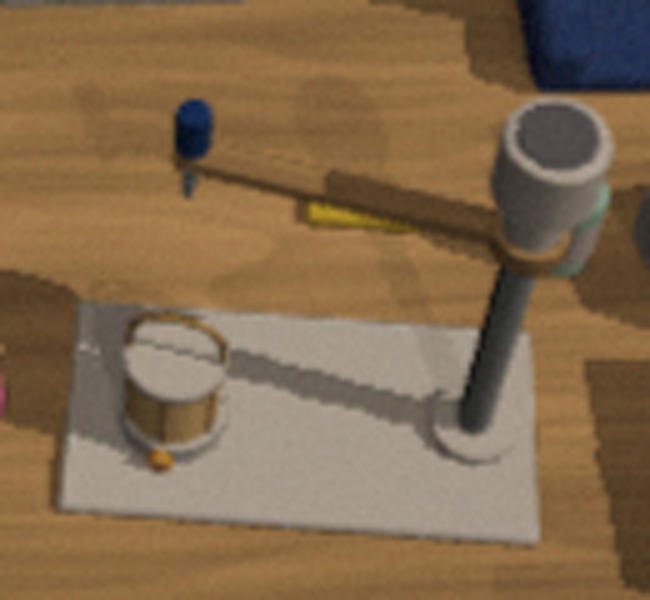

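View pics/t1.png

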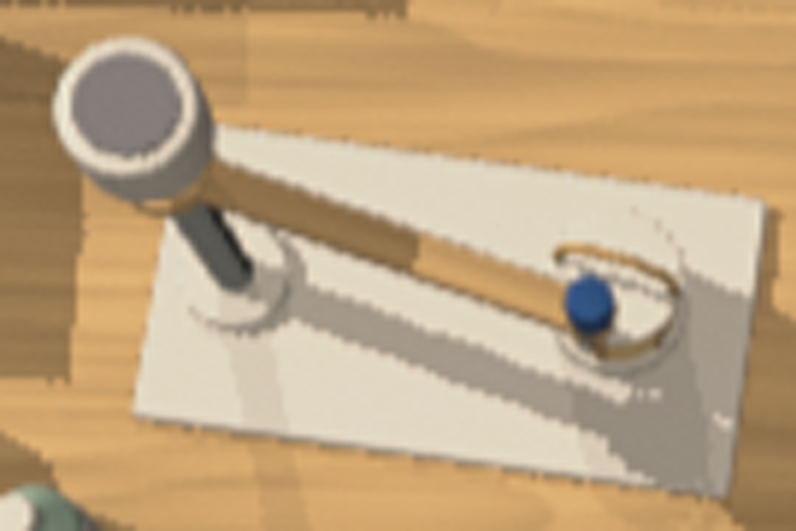

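```bash
cat > h.py <<'E'
from cell import manip
import numpy as np, cv2
def cam(n,pose=None):
    c=manip.camera_info(n); K=np.array(c["camera_matrix"])
    if n=="wrist":
        T=np.eye(4); p,R=pose; T[:3,:3]=R; T[:3,3]=p
        return K,T@np.array(c["T_tool_cam"]),c
    return K,np.array(c["pose"]),c
def ray(uv,K,T):
    d=np.array([(uv[0]-K[0,2])/K[0,0],-(uv[1]-K[1,2])/K[1,1],-1.])
    d=T[:3,:3]@d; return T[:3,3],d/np.linalg.norm(d)
def onz(uv,z,K,T):
    o,d=ray(uv,K,T); return o+d*(z-o[2])/d[2]
def tri(rs):
    A=np.zeros((3,3));b=np.zeros(3)
    for o,d in rs:
        P=np.eye(3)-np.outer(d,d);A+=P;b+=P@o
    x=np.linalg.solve(A,b); return x,[np.linalg.norm((np.eye(3)-np.outer(d,d))@(x-o)) for o,d in rs]
def proj(p,K,T):
    q=np.linalg.inv(T)@np.append(p,1); return K[0,2]+K[0,0]*q[0]/-q[2],K[1,2]-K[1,1]*q[1]/-q[2]
def blue(im,box):
    h=cv2.cvtColor(im,cv2.COLOR_BGR2HSV); m=cv2.inRange(h,(100,120,40),(125,255,255))
    k=np.zeros_like(m);x0,y0,x1,y1=box;k[y0:y1,x0:x1]=m[y0:y1,x0:x1]
    ys,xs=np.nonzero(k); return xs,ys
E
python3 - <<'E'
from h import *
t=cam("top");s=cam("scene");print(t[2].keys())
for uv in [(329.7,174.4),(322.4,224.2),(222.5,210)]: print("top corner",onz(uv,.012,*t[:2]).round(4))
for uv in [(316,225.6),(406,231),(407.6,273.6),(312.4,267.4)]: print("scene corner",onz(uv,.012,*s[:2]).round(4))
it=cv2.imread("pics/top0.png");is_=cv2.imread("pics/scene0.png")
for im,b,c in [(it,(290,180,310,200),t),(is_,(330,180,348,198),s)]:
    xs,ys=blue(im,b);print("knob px",xs.min(),xs.max(),ys.min(),ys.max(),xs.mean(),ys.mean())
print(tri([ray((200+588/5.9,140+300/5.9),*t[:2]),ray((300+194/5,165+106/5),*s[:2])]),"knobtop")
print(tri([ray((200+128/5.9,140+104/5.9),*t[:2]),ray((300+557/5,165+137/5),*s[:2])]),"drumtop")
E
```

```text
dict_keys(['camera_matrix', 'pose'])
top corner [ 0.6202 -0.066   0.012 ]
top corner [ 0.4346 -0.044   0.012 ]
top corner [0.4757 0.3179 0.012 ]
scene corner [ 0.4418 -0.0455  0.012 ]
scene corner [0.4765 0.3203 0.012 ]
scene corner [0.6659 0.2998 0.012 ]
scene corner [ 0.6305 -0.0633  0.012 ]
knob px 296 302 188 195 299.51162790697674 191.34883720930233
knob px 336 341 185 195 338.64285714285717 189.47619047619048
(array([0.48637631, 0.03276121, 0.3361002 ]), [np.float64(0.00013527551880026105), np.float64(0.00013527551880025985)]) knobtop
(array([0.56404858, 0.25938098, 0.39875356]), [np.float64(0.0007121367702006357), np.float64(0.0007121367702004874)]) drumtop
```

```bash
cat >> h.py <<'E'
RA=np.array([[-1.,0,0],[0,1,0],[0,0,-1]])   # jaws along world x, camera on -y side
RB=np.array([[1.,0,0],[0,-1,0],[0,0,-1]])
def wpic(name):
    p=np.array(manip.current_ee_pos());R=np.array(manip.current_tool_rot())
    im=manip.grab_frame("wrist");cv2.imwrite(f"pics/{name}.png",im);np.savez(f"pics/{name}.npz",p=p,R=R);return im
def wcam(name):
    d=np.load(f"pics/{name}.npz");return cam("wrist",(d["p"],d["R"]))[:2]
E
python3 - <<'E'
from h import *
for R in (RA,RB):
  for p in [(.50,.07,.42),(.56,.07,.42),(.50,.04,.42),(.486,.033,.319),(.54,.02,.21)]:
    q=manip.inverse_kinematics(p,R);print(p,None if q is None else np.round(q,3))
E
```

```text
(0.5, 0.07, 0.42) [-0.027  0.19   0.358  1.739  0.    -1.598]
(0.56, 0.07, 0.42) [-0.024  0.304  0.514  1.782  0.    -1.595]
(0.5, 0.04, 0.42) [-0.088  0.184  0.35   1.738  0.    -1.658]
(0.486, 0.033, 0.319) [-0.105  0.138  0.039  1.472  0.    -1.675]
(0.54, 0.02, 0.21) [-0.118  0.257 -0.084  1.23   0.    -1.689]
(0.5, 0.07, 0.42) [-0.027  0.19   0.358  1.739  0.     1.544]
(0.56, 0.07, 0.42) [-0.024  0.304  0.514  1.782  0.     1.546]
(0.5, 0.04, 0.42) [-0.088  0.184  0.35   1.738  0.     1.483]
(0.486, 0.033, 0.319) [-0.105  0.138  0.039  1.472  0.     1.466]
(0.54, 0.02, 0.21) [-0.118  0.257 -0.084  1.23   0.     1.452]
```

```bash
python3 - <<'E'
from h import *
manip.movep((.40,.05,.42),RA);wpic("w1");print(manip.current_time_s())
manip.movep((.53,.05,.42),RA);wpic("w2");print(manip.current_time_s(),manip.current_force())
E
```

```text
2.8
3.4333 [-0.77263196  0.24510511 -0.03591421]
```

View pics/w1.png

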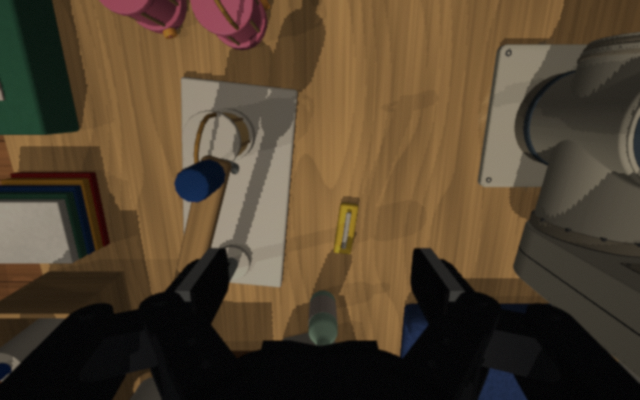

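View pics/w2.png

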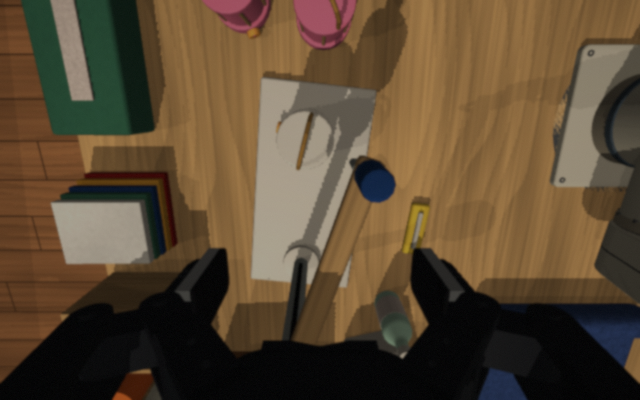

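```bash
python3 - <<'E'
from h import *
a=cv2.imread("pics/w2.png")[90:210,250:410]; b=cv2.imread("pics/w1.png")[90:210,160:270]
cv2.imwrite("pics/w2c.png",cv2.resize(a,None,fx=5,fy=5,interpolation=cv2.INTER_CUBIC))
cv2.imwrite("pics/w1c.png",cv2.resize(b,None,fx=5,fy=5,interpolation=cv2.INTER_CUBIC))
E
```

```text
(no output)
```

View pics/w2c.png

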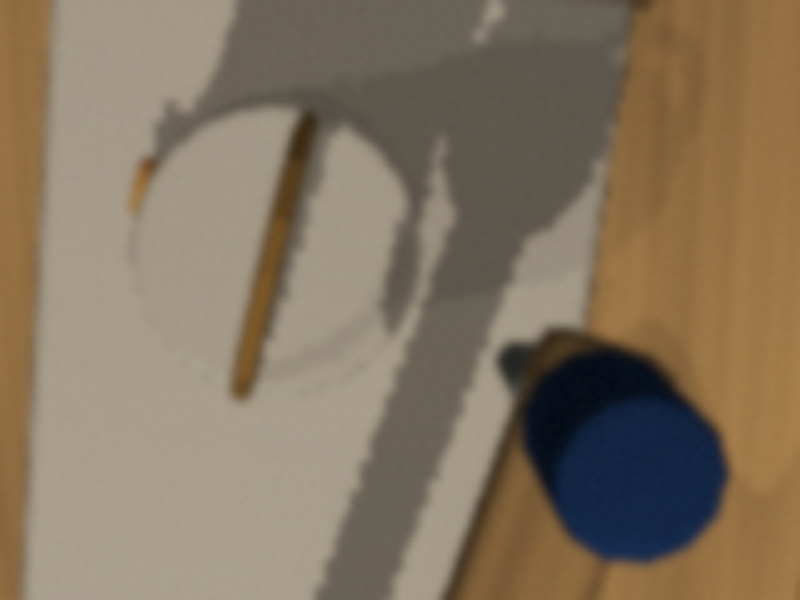

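View pics/w1c.png

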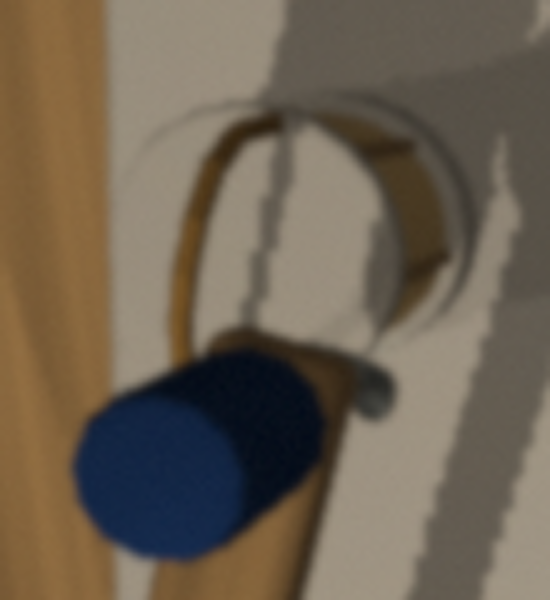

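```bash
python3 - <<'E'
from h import *
K,T=wcam("w2");K1,T1=wcam("w1")
for z in (.11,.12,.13,.14):
  a=onz((250+310/5,90+112/5),z,K,T);b=onz((250+241/5,90+393/5),z,K,T);print(z,a.round(4),b.round(4),np.linalg.norm(a-b).round(4),((a+b)/2).round(4),np.arctan2(*(b-a)[[1,0]]).round(3))
print("lid c",onz((250+271/5,90+245/5),.114,K,T))
print("bar mid at .163",onz((250+272/5,90+252/5),.163,K,T))
k2=ray((250+640/5,90+478/5),K,T);k1=ray((160+160/5,90+476/5),K1,T1)
print("knobtop wrist",tri([k1,k2]))
t=cam("top");s=cam("scene")
kt=ray((200+588/5.9,140+300/5.9),*t[:2]);ks=ray((300+194/5,165+106/5),*s[:2])
print(tri([k1,k2,kt,ks]))
# scene: handle top px crop approx
for z in(.163,):print("scene handle mid",onz((300+172/5,165+318/5),z,*s[:2]), onz((300+155/5,165+318/5),z,*s[:2]),onz((300+200/5,165+325/5),z,*s[:2]))
# plate corners wrist w2
for uv in [(262,79),(376,92),(253,277)]: print(onz(uv,.012,K,T).round(4))
E
```

```text
0.11 [ 0.539  -0.0137  0.11  ] [0.559  0.0633 0.11  ] 0.0795 [0.549  0.0248 0.11  ] 1.316
0.12 [ 0.5388 -0.0138  0.12  ] [0.5584 0.0613 0.12  ] 0.0777 [0.5486 0.0238 0.12  ] 1.316
0.13 [ 0.5386 -0.014   0.13  ] [0.5577 0.0594 0.13  ] 0.0758 [0.5481 0.0227 0.13  ] 1.316
0.14 [ 0.5384 -0.0142  0.14  ] [0.557  0.0574 0.14  ] 0.074 [0.5477 0.0216 0.14  ] 1.316
lid c [0.5498087  0.02139971 0.114     ]
bar mid at .163 [0.54732016 0.01826201 0.163     ]
knobtop wrist (array([0.48849223, 0.03210034, 0.33250389]), [np.float64(1.2139254385670685e-06), np.float64(1.2139254385423707e-06)])
(array([0.48731302, 0.03212465, 0.33531471]), [np.float64(0.0007074878502061972), np.float64(0.0018156008482335673), np.float64(0.00092727812951945), np.float64(0.0014439486510697827)])
scene handle mid [0.55014967 0.02033671 0.163     ] [0.54984548 0.00785928 0.163     ] [0.55664586 0.04057495 0.163     ]
[ 0.6211 -0.0638  0.012 ]
[ 0.4367 -0.0442  0.012 ]
[0.6568 0.2947 0.012 ]
```

```bash
python3 - <<'E'
from h import *
for n,b in [("w1",(165,60,315,300)),("w2",(240,60,390,300))]:
    im=cv2.imread(f"pics/{n}.png")
    for i,(x,y) in enumerate([((181,78),(262,79)),((298,90),(376,92)),((282,287),None)][j][0 if n=="w1" else 1] for j in range(2)):
        c=im[y-12:y+12,x-14:x+14];cv2.imwrite(f"pics/c_{n}_{i}.png",cv2.resize(c,None,fx=10,fy=10,interpolation=cv2.INTER_CUBIC))
ims=[cv2.imread(f"pics/c_{n}_{i}.png") for n in("w1","w2") for i in(0,1)]
cv2.imwrite("pics/cc.png",np.vstack([np.hstack(ims[:2]),np.hstack(ims[2:])]))
# knob top circle: bright-blue face mask
for n in("w1","w2"):
    im=cv2.imread(f"pics/{n}.png");h=cv2.cvtColor(im,cv2.COLOR_BGR2HSV)
    m=((h[...,0]>100)&(h[...,0]<125)&(h[...,1]>150)&(im[...,0]>58)).astype(np.uint8)
    x0,y0,x1,y1=(170,150,232,210) if n=="w1" else (350,150,400,210)
    k=np.zeros_like(m);k[y0:y1,x0:x1]=m[y0:y1,x0:x1]
    cs,_=cv2.findContours(k,cv2.RETR_EXTERNAL,cv2.CHAIN_APPROX_NONE);c=max(cs,key=cv2.contourArea)
    print(n,cv2.fitEllipse(c),cv2.minEnclosingCircle(c))
E
```

```text
w1 ((191.57391357421875, 185.46041870117188), (27.572673797607422, 32.53192138671875), 125.69317626953125) ((191.6702117919922, 185.6702117919922), 16.744882583618164)
w2 ((377.3681945800781, 185.6693572998047), (28.21811294555664, 31.66969108581543), 59.94575119018555) ((377.1363525390625, 185.31817626953125), 16.16774559020996)
```

View pics/cc.png

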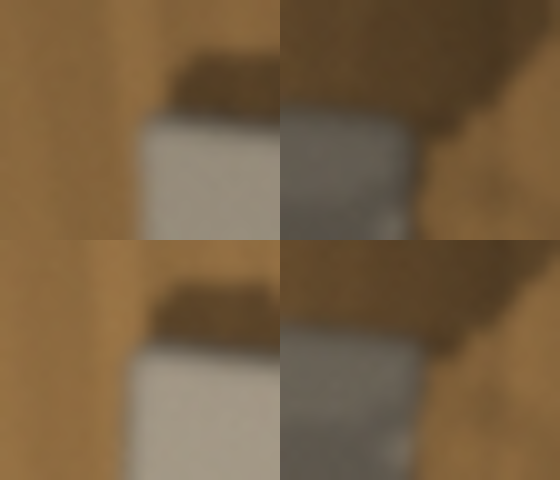

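```bash
python3 - <<'E'
from h import *
C1=wcam("w1");C2=wcam("w2")
for a,b in [((181.3,77.8),(261,78)),((297.5,89.3),(376.5,89.5)),((191.8,185.3),(377.7,185.6)),((192.,185.2),(378,185.6))]:
  print(tri([ray(a,*C1),ray(b,*C2)]))
c=cam("scene");t=cam("top")
p=(.488,.032,.3185+.017)
print(proj(p,*c[:2]),proj(p,*t[:2]),proj(p,*C1),proj(p,*C2))
E
```

```text
(array([ 0.62368767, -0.06600669,  0.00623228]), [np.float64(0.00017429395236068354), np.float64(0.00017429395236070745)])
(array([ 0.43501462, -0.04847345,  0.00570181]), [np.float64(0.00012915502186922284), np.float64(0.00012915502186920143)])
(array([0.48868048, 0.03216215, 0.332402  ]), [np.float64(3.6246311317209626e-05), np.float64(3.6246311317172316e-05)])
(array([0.48849223, 0.03210034, 0.33250389]), [np.float64(1.2139254385670685e-06), np.float64(1.2139254385423707e-06)])
(np.float64(338.55571972992385), np.float64(186.688615645531)) (np.float64(299.8944086501993), np.float64(190.3612603884661)) (np.float64(190.98306748929875), np.float64(186.10912139022543)) (np.float64(379.5208475711103), np.float64(186.52127252802472))
```

```bash
python3 - <<'E'
from h import *
print(manip.tips_ahead)
manip.set_gripper(0.0)
manip.movep((.4875,.032,.375),RA)
manip.movel((.4875,.032,.363),.05);manip.wait(.1)
f0=np.array(manip.current_force());print(manip.current_time_s(),f0,manip.current_ee_pos())
z=.363
while z>.345:
    z-=.001;manip.movel((.4875,.032,z),.02)
    f=np.array(manip.current_force())-f0;print(round(z,4),np.round(manip.current_ee_pos()[2],5),f.round(2))
    if f[2]>.8: break
print(manip.current_time_s())
E
```

```text
0.019
5.0583 [0.16167598 0.03806601 0.32897458] [0.4877852  0.03208451 0.36304102]
0.362 0.36204 [-0.3   0.61  0.61]
0.361 0.361 [ 0.27 -0.03  0.03]
0.36 0.35992 [ 1.11 -0.7  -0.31]
0.359 0.35895 [-0.68  0.3  -0.96]
0.358 0.35793 [-0.33 -0.33 -0.08]
0.357 0.35694 [-0.   -0.02 -0.27]
0.356 0.35594 [-0.18  0.33 -0.05]
0.355 0.35494 [ 0.36  0.13 -1.14]
0.354 0.35405 [-0.45  0.04 -1.12]
0.353 0.35304 [-0.39  0.01  1.35]
7.5583
```

```bash
cat >> h.py <<'E'
def favg(n=10,dt=.02):
    F=[]
    for _ in range(n): manip.wait(dt);F.append(manip.current_force())
    return np.mean(F,0)
E
python3 - <<'E'
from h import *
t=manip.current_time_s();print(np.round([manip.current_force() for _ in range(4)],2),manip.current_time_s()-t)
print(favg())
for z in (.3555,.354,.3525):
    manip.movel((.4875,.032,z),.02);print(z,favg().round(2),manip.current_ee_pos()[2])
print(manip.current_time_s())
E
```

```text
[[-0.22  0.05  1.68]
 [-0.22  0.05  1.68]
 [-0.22  0.05  1.68]
 [-0.22  0.05  1.68]] 0.0
[0.16183324 0.02608618 1.65873079]
0.3555 [-0.15  0.1  -0.36] 0.3553757857749354
0.354 [0.16 0.12 0.74] 0.3540576678108504
0.3525 [-0.17  0.12  1.55] 0.3525255644255262
9.0
```

```bash
cat >> h.py <<'E'
C=np.array([.564,.2594]);H=np.array([.5485,.0205])
def kp(a,z,r=.24): return np.array([C[0]-r*np.cos(a),C[1]-r*np.sin(a),z])
E
python3 - <<'E'
from h import *
manip.movel((.4875,.032,.375),.15)
manip.set_gripper(.055)
f0=favg(5)
manip.movel((.4875,.032,.318),.08)
manip.set_gripper(0.0,40)
print(manip.current_time_s(),manip.current_width(),manip.current_ee_pos(),(favg(5)-f0).round(2))
wpic("g1");cv2.imwrite("pics/g1s.png",manip.grab_frame("scene"))
np.save("f0.npy",f0)
for a in (1.245+.1,1.445,1.55,1.639):
    manip.movel(kp(a,.318),.10);print(a,favg(3).round(2)-f0.round(2))
print(manip.current_time_s())
wpic("g2");cv2.imwrite("pics/g2s.png",manip.grab_frame("scene")[165:285,290:440].repeat(5,0).repeat(5,1))
E
```

```text
11.175 0.024867746415076837 [0.48762064 0.03196539 0.31833194] [-0.28  0.24  2.09]
1.3450000000000002 [-3.07 -3.9   1.19]
1.445 [-1.17 -5.49  1.34]
1.55 [-2.6  -3.64  1.23]
1.639 [-2.02 -0.19  1.32]
13.1
```

View pics/g2.png

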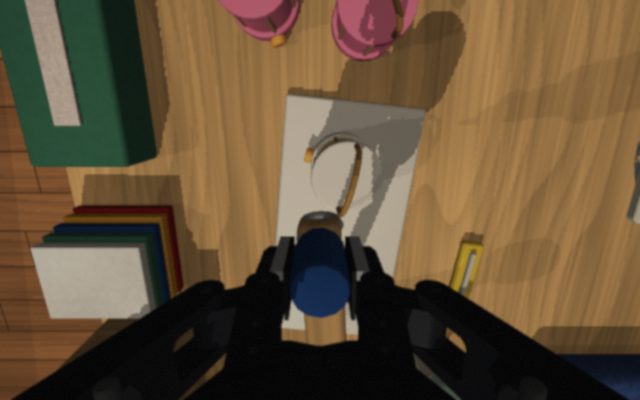

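View pics/g2s.png

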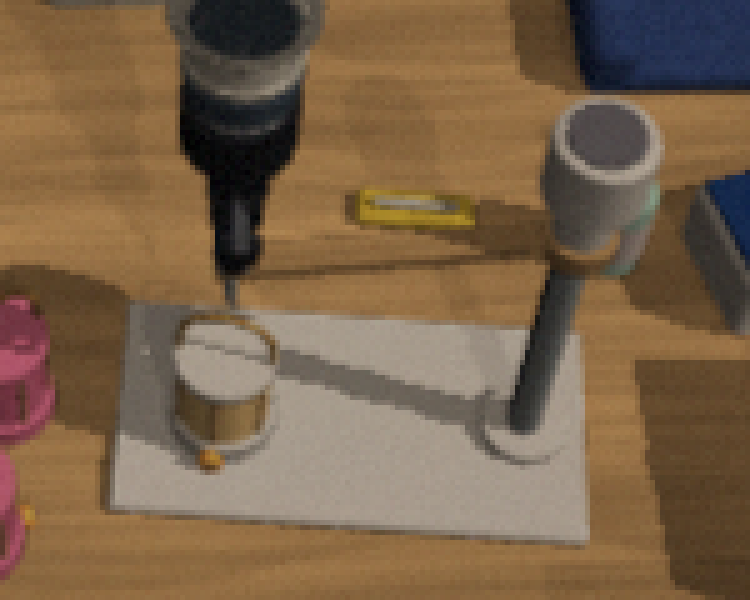

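```bash
python3 - <<'E'
from h import *
Cg=wcam("g2");print(np.load("pics/g2.npz")["p"])
print("H proj",proj((*H,.163),*Cg))
d=np.array([.252,.968])
for s in(-.033,-.02,.02,.033):print(s,proj((*(H+s*d),.163-(0.012 if abs(s)<.03 else .04)),*Cg))
for uv,z in [((287.5,94.5),.012),((425.5,108),.012)]: print(onz(uv,z,*Cg))
a=cv2.imread("pics/g2.png")[120:240,270:400];cv2.imwrite("pics/g2c.png",cv2.resize(a,None,fx=5,fy=5,interpolation=cv2.INTER_CUBIC))
E
```

```text
[0.57992897 0.02032087 0.31815573]
H proj (np.float64(352.2409887565646), np.float64(186.59428812961906))
-0.033 (np.float64(357.31733650945546), np.float64(146.69769713931228))
-0.02 (np.float64(356.8803223070298), np.float64(163.68350860545604))
0.02 (np.float64(345.27550755958043), np.float64(202.64707547832222))
0.033 (np.float64(339.8865875574014), np.float64(206.0493550986375))
[ 0.62115541 -0.06624846  0.012     ]
[ 0.43738375 -0.04923285  0.012     ]
```

View pics/g2c.png

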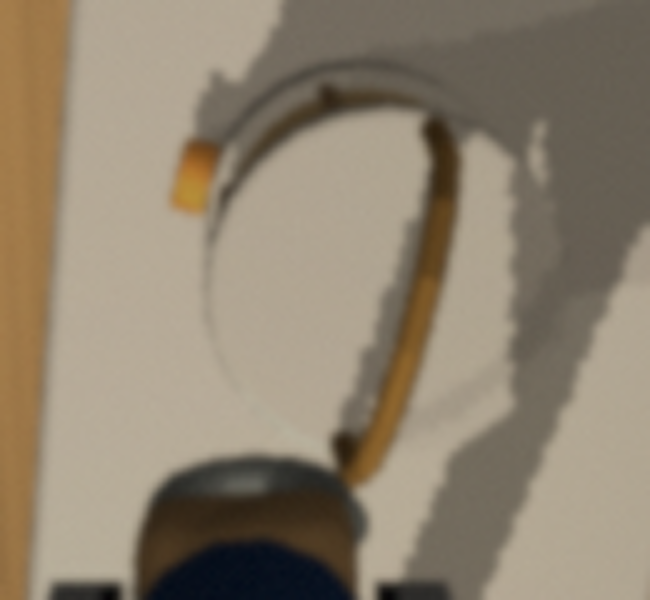

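```bash
python3 - <<'E'
from h import *
f0=np.load("f0.npy")
p=manip.current_ee_pos()
for z in (.27,.23,.210):
    manip.movel((.580,.0203,z),.06);print(z,(favg(4)-f0).round(2),manip.current_ee_pos())
wpic("g3");cv2.imwrite("pics/g3s.png",manip.grab_frame("scene")[180:280,310:430].repeat(6,0).repeat(6,1))
print(manip.current_time_s(),manip.current_width())
a=cv2.imread("pics/g3.png")[60:260,230:430];cv2.imwrite("pics/g3c.png",cv2.resize(a,None,fx=3,fy=3,interpolation=cv2.INTER_CUBIC))
print(proj((*H,.163),*wcam("g3")), proj((.565,.0203,.157),*wcam("g3")))
E
```

```text
0.27 [-2.06  1.53  4.94] [0.58010852 0.02025501 0.27045259]
0.23 [-2.49  0.87  7.64] [0.58025323 0.02020234 0.2307183 ]
0.21 [-2.03  0.66  9.09] [0.58035719 0.02015509 0.21086027]
15.75 0.024828445557514872
(np.float64(371.4545042337396), np.float64(231.56062383022265)) (np.float64(343.0308881494559), np.float64(227.455107564727))
```

View pics/g3c.png

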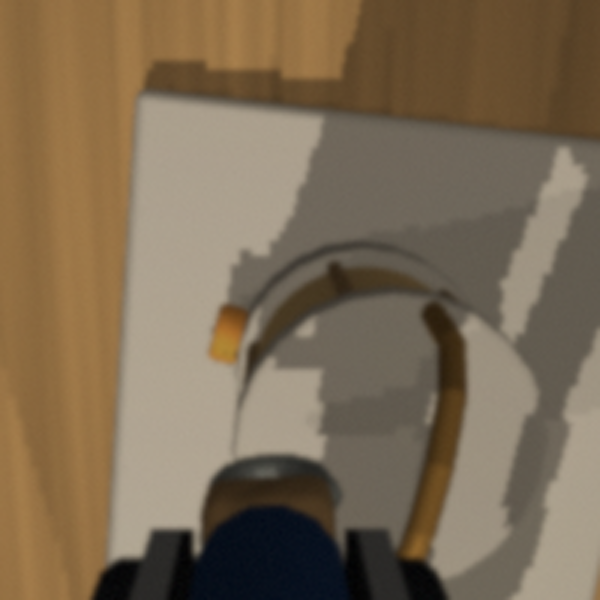

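View pics/g3s.png

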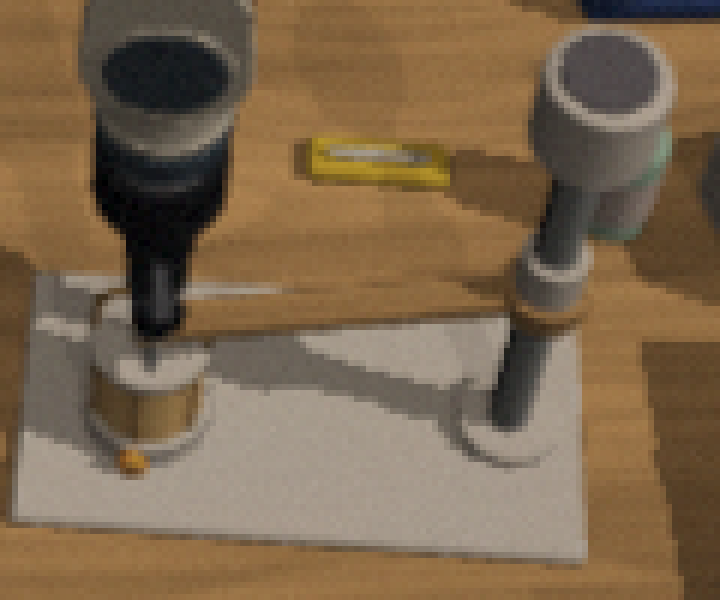

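```bash
python3 - <<'E'
from h import *
f0=np.load("f0.npy")
manip.movel((.580,.0203,.2093),.03)
b=favg(5)-f0;print(b.round(2),manip.current_ee_pos())
for a in (1.60,1.575,1.55,1.53,1.506):
    manip.movel(kp(a,.2093),.03);f=favg(4)-f0;print(a,f.round(2),np.round(manip.current_ee_pos(),4))
    if abs(f-b)[2]>2.5 or f[0]-b[0]>6: print("stop");break
wpic("g4");cv2.imwrite("pics/g4s.png",manip.grab_frame("scene")[180:280,310:430].repeat(6,0).repeat(6,1))
print(manip.current_time_s(),manip.current_width())
a=cv2.imread("pics/g4.png")[60:260,230:430];cv2.imwrite("pics/g4c.png",cv2.resize(a,None,fx=3,fy=3,interpolation=cv2.INTER_CUBIC))
print(proj((*H,.163),*wcam("g4")))
E
```

```text
[-2.25  0.75  8.56] [0.58039393 0.02019574 0.21026896]
1.6 [-0.43  2.68  9.22] [0.5719 0.0195 0.2106]
1.575 [-2.74  1.53  9.08] [0.5655 0.0194 0.2104]
1.55 [1.05 2.26 9.72] [0.5602 0.0194 0.2106]
1.53 [1.29 1.31 9.04] [0.5554 0.0193 0.2106]
1.506 [1.05 0.05 9.2 ] [0.5497 0.0194 0.2107]
18.3167 0.025136281884864
(np.float64(320.26006776568966), np.float64(232.83170159388084))
```

View pics/g4c.png

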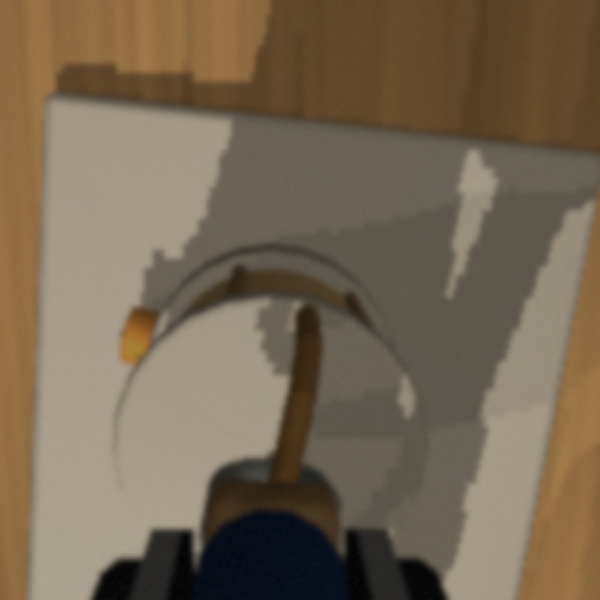

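View pics/g4s.png

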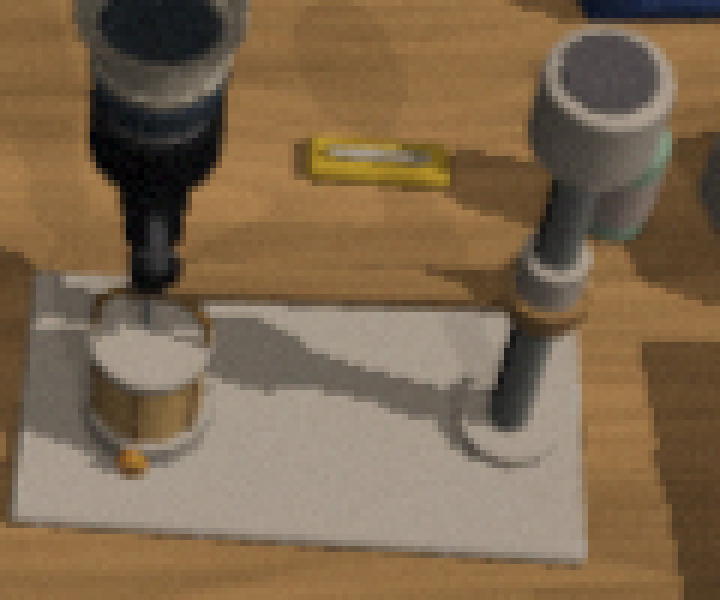

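```bash
python3 - <<'E'
from h import *
f0=np.load("f0.npy")
x,y,_=kp(1.502,0)
manip.movel((x,y,.2093),.02)
for z in (.225,.229,.232,.235,.240,.245):
    manip.movel((x,y,z),.02);f=favg(8)-f0;p=np.array(manip.current_ee_pos());L=.3182-p[2]
    print(z,p.round(4),f.round(2),"W est",round(1.7+70*L-f[2],2))
wpic("g5");cv2.imwrite("pics/g5s.png",manip.grab_frame("scene")[180:280,310:430].repeat(6,0).repeat(6,1))
print(manip.current_time_s(),manip.current_width())
a=cv2.imread("pics/g5.png")[60:260,230:430];cv2.imwrite("pics/g5c.png",cv2.resize(a,None,fx=3,fy=3,interpolation=cv2.INTER_CUBIC))
E
```

```text
0.225 [0.5489 0.0195 0.2262] [2.37 0.02 8.1 ] W est 0.04
0.229 [0.5489 0.0195 0.2302] [1.78 0.25 7.87] W est -0.01
0.232 [0.5487 0.0195 0.2328] [ 2.3  -0.32  4.92] W est 2.75
0.235 [0.5481 0.0196 0.2354] [ 2.79 -1.25  4.45] W est 3.04
0.24 [0.5476 0.0197 0.2401] [ 2.79 -3.47  4.45] W est 2.72
0.245 [0.5472 0.02   0.2448] [-0.76 -2.82  3.76] W est 3.07
22.15 0.02516419369286816
```

View pics/g5c.png

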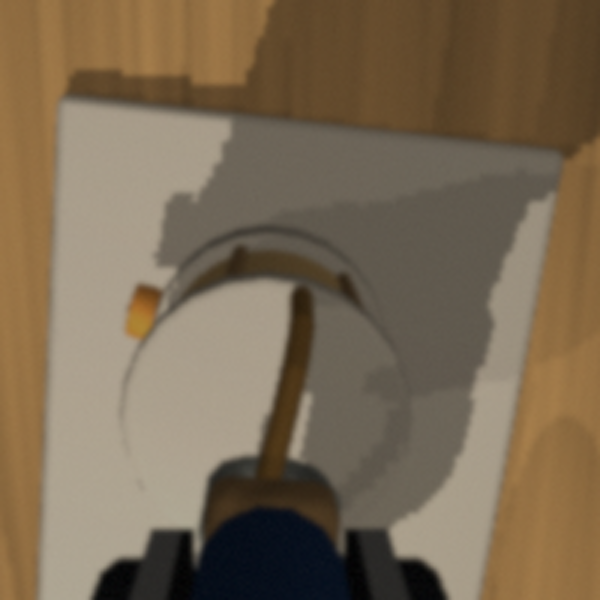

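View pics/g5s.png

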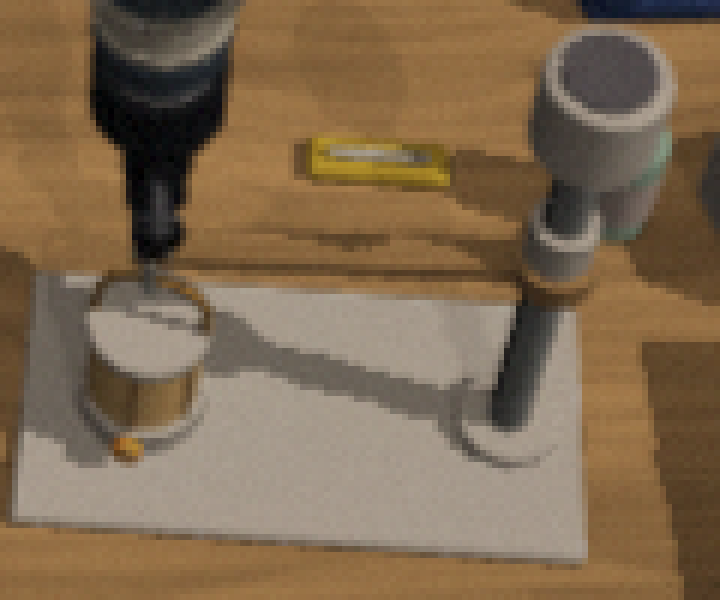

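```bash
python3 - <<'E'
from h import *
f0=np.load("f0.npy")
x,y,_=kp(1.502,0)
for z in (.265,.285,.296,.299):
    manip.movel((x,y,z),.025);manip.wait(.1);f=favg(25)-f0;p=np.array(manip.current_ee_pos());L=.3182-p[2]
    print(z,p.round(4),f.round(2),"W est",round(1.7+70*L-f[2],2))
print(manip.current_time_s())
E
```

```text
0.265 [0.5475 0.02   0.265 ] [-0.16 -1.47  2.33] W est 3.1
0.285 [0.5475 0.02   0.285 ] [-0.33 -0.56  0.95] W est 3.08
0.296 [0.5475 0.02   0.296 ] [-0.24 -0.05  0.14] W est 3.11
0.299 [0.5475 0.02   0.299 ] [-0.31  0.05  0.08] W est 2.97
26.975
```

```bash
python3 - <<'E'
from h import *
f0=np.load("f0.npy")
manip.wait(.6);f=favg(30)-f0;print(f.round(2));wpic("r0")
manip.set_gripper(.036)
wpic("r1");manip.wait(.4);wpic("r2");print(manip.current_width(),(favg(10)-f0).round(2))
print(manip.current_time_s())
for n in("r0","r1","r2"):
  xs,ys=blue(cv2.imread(f"pics/{n}.png"),(250,150,400,340));print(n,len(xs),xs.mean(),ys.mean(),xs.min(),xs.max(),ys.min(),ys.max())
ims=[cv2.resize(cv2.imread(f"pics/{n}.png")[60:330,230:430],None,fx=1.9,fy=1.9) for n in("r0","r2")]
cv2.imwrite("pics/rr.png",np.hstack(ims))
E
```

```text
[-0.28  0.26 -0.07]
0.035972602242497285 [-0.16 -0.   -0.21]
29.0583
r0 2312 320.17257785467126 291.7798442906574 292 349 267 317
r1 2477 319.391199031086 297.04602341542187 289 349 272 323
r2 2481 319.40790004030634 296.99798468359535 289 349 271 323
```

View pics/rr.png

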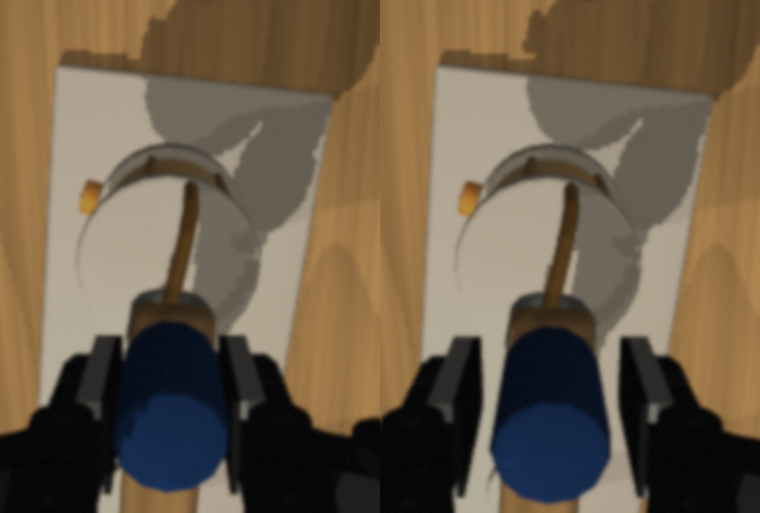

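```bash
python3 - <<'E'
from h import *
Cg=wcam("r0");p=np.load("pics/r0.npz")["p"];print(p,np.load("pics/r2.npz")["p"])
for dz in (0,.002,.004,.006):
  for y in(0,): print(dz,[np.round(proj((p[0],p[1]-s,p[2]+.017+dz),*Cg),1) for s in(-.013,.013)],np.round(proj((p[0],p[1]-.013,p[2]-.025+dz),*Cg),1))
ks=[]
for n in("r0","r1","r2"):
    im=cv2.imread(f"pics/{n}.png");xs,ys=blue(im,(250,150,400,340))
    col=[ys[(xs>=u-2)&(xs<=u+2)] for u in(315,320,325)];print(n,[(c.min(),c.max()) for c in col])
s=manip.grab_frame("scene");cv2.imwrite("pics/r3s.png",s[180:280,310:430].repeat(6,0).repeat(6,1))
E
```

```text
[0.54750359 0.01996897 0.29899475] [0.54748757 0.0199491  0.29897222]
0 [array([317.2, 322.3]), array([317. , 264.7])] [317.6 224.5]
0.002 [array([317.1, 325.7]), array([317. , 267.3])] [317.6 226. ]
0.004 [array([317.1, 329.1]), array([317., 270.])] [317.6 227.5]
0.006 [array([317. , 332.7]), array([316.9, 272.8])] [317.6 229. ]
r0 [(np.int64(267), np.int64(317)), (np.int64(267), np.int64(317)), (np.int64(267), np.int64(316))]
r1 [(np.int64(272), np.int64(323)), (np.int64(272), np.int64(323)), (np.int64(272), np.int64(322))]
r2 [(np.int64(271), np.int64(323)), (np.int64(271), np.int64(323)), (np.int64(272), np.int64(322))]
```

View pics/r3s.png

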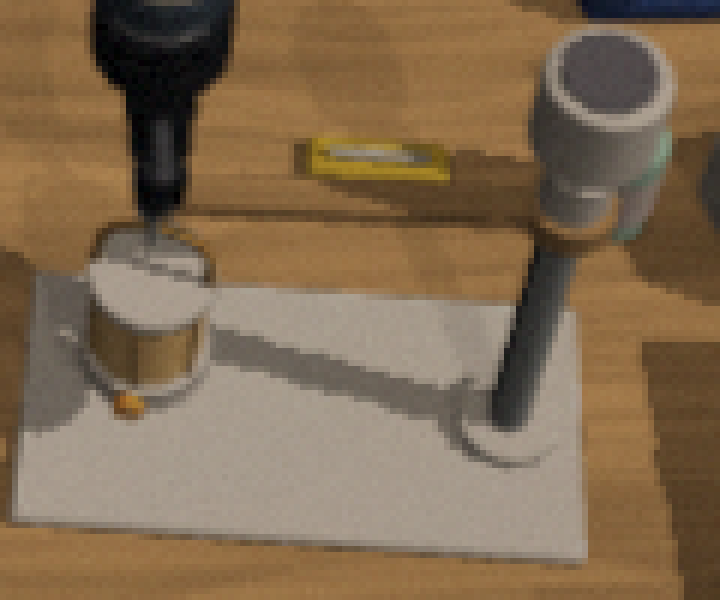

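```bash
python3 - <<'E'
from h import *
p=np.array(manip.current_ee_pos())
manip.set_gripper(.055)
manip.movel((p[0],p[1],.38),.08)
wpic("e0")
manip.movel((.42,.02,.40),.15)
s0=manip.grab_frame("scene");t0=manip.grab_frame("top");manip.wait(1.);s1=manip.grab_frame("scene")
cv2.imwrite("pics/e_s.png",s0);cv2.imwrite("pics/e_t.png",t0);cv2.imwrite("pics/e_s1.png",s1)
print(manip.current_time_s(),"change",cv2.absdiff(s0,s1)[165:290,300:430].max())
c=cam("scene");t=cam("top")
xs,ys=blue(s1,(325,185,345,220));print(xs.mean(),ys.mean(),xs.min(),xs.max(),ys.min(),ys.max())
for z in(.299,.302,.305):print(z,proj((.5475,.02,z-.004),*c[:2]),proj((.5475,.02,z+.017),*c[:2]))
a=s1[165:285,300:440];b=t0[140:230,200:335]
cv2.imwrite("pics/e1.png",cv2.resize(a,None,fx=5,fy=5,interpolation=cv2.INTER_CUBIC))
E
```

```text
32.8083 change 24
335.9148936170213 206.19148936170214 333 338 202 212
0.299 (np.float64(335.47346805791466), np.float64(207.7789181904618)) (np.float64(335.68048233183885), np.float64(204.28644816699574))
0.302 (np.float64(335.5027439570342), np.float64(207.28501408352741)) (np.float64(335.71045727052757), np.float64(203.78075079240796))
0.305 (np.float64(335.5321182125795), np.float64(206.78945063754486)) (np.float64(335.7405341124145), np.float64(203.27333424233484))
```

View pics/e1.png

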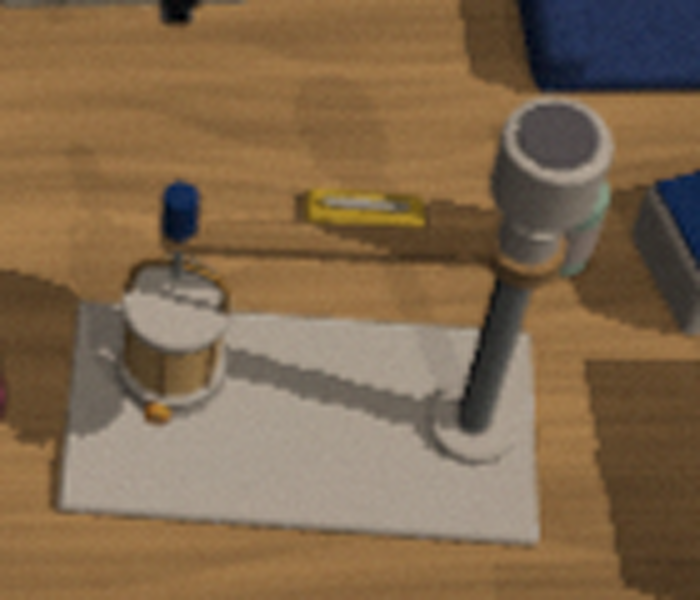

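View pics/e_t.png

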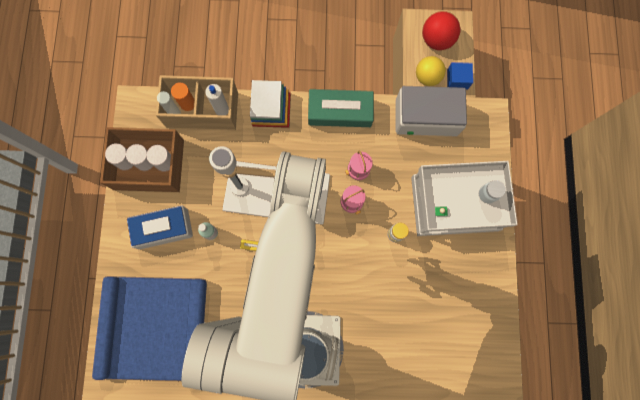

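```bash
python3 - <<'E'
from h import *
s1=cv2.imread("pics/e_s1.png");s2=manip.grab_frame("scene")
d=cv2.absdiff(s1,s2).max(2);print(d[180:260,315:350].max(),(d[180:260,315:350]>25).sum(),"elsewhere",d[300:,:].max(),manip.current_time_s())
xs,ys=blue(s2,(325,185,345,220));print(xs.mean(),ys.mean())
manip.close_job()
E
```

```text
11 0 elsewhere 15 32.8583
335.8936170212766 206.17021276595744
the job is handed in; nothing more can be done
```

The lantern hangs in the hook, clear of the foot plate and still, and I handed the job in at about 33 s with the robot touching nothing. One check was less than ideal: the knob seems to have risen about 3–4 mm when I let go.

**What I did:**
- I found the knob, column and handle in the pictures and confirmed the knob's height by a light touch.
- I gripped the knob, swung the arm to the far side of the lantern and pulled the hook down. I then swung the handle into the hook without moving the lantern.
- I eased the hook up to where the vertical force on the gripper averaged about 0 N, roughly 19 mm down from the top stop. The lantern weighs about 3.0 N. I let go there and moved away.

**Last checks:**
- **Release:** the rise shows between the wrist picture just before letting go and the one just after. The cause could be the force reading being slightly off, or the fingers dragging the knob up as they opened. The knob was still in the next picture, 0.4 s later.
- **Stillness:** scene pictures over the last second showed no movement of the knob or lantern beyond image noise.
- **Surroundings:** I saw nothing else moved in the last pictures, though I did not measure each bystander.
- **Sideways force:** while lifting and swinging, the force across the gripper briefly reached about 5 N.

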